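# Clear the repair mat into the caddy and switch off the magnifier lamp

## Robot

A 6-joint arm with a two-finger parallel gripper is mounted at the origin on the work surface. World frame = base frame: x ahead of the robot, y to its left, z up, the work surface at z = 0. Lengths are in m, angles in rad, forces in N, time in s.
With the tool pointing down it reaches from about 0.375 to 0.9 m from the base axis. Payload 3.1 kg.
Tool frame: the origin (TCP) lies at the very end of the fingers, on their centre line; the grasp point (between the pads) lies 19 mm behind it (manip.hold_point_z is the distance from the TCP to the grasp point, in m); y points along the fingers, z is the direction in which the jaws open and shut, and the axes are right-handed (so a half turn about y gives the same grasp; the last joint's range is limited). The gripper opens to 85 mm and grips with 20 to 120 N. Pads are 22 mm wide; open, the fingers measure 114 mm over their backs; the gripper's body (76 mm by 85 mm) begins 54 mm behind the grasp point. The pads swing forward as they close: fully open they stand 13 mm farther back than shut.
Start: joints at [-1.444, 0.527, 1.433, -0, 1.181, -0.178], TCP at [0.188, -0.596, 0.231] pointing down, gripper open.
Joint ranges: [-3.08, 3.08], [-0.75, 2.2], [0.22, 2.44], [-1.43, 4.57], [0, 2.65], [-2.85, 2.85]. Speed limits (rad/s): [2.79, 2.79, 3.14, 3.14, 3.14, 3.14].

## Interface

Orientations are given as a unit quaternion [x, y, z, w].
In Python, from station import manip, eyes, workorder gives the robot as it stands. The module is installed in compiled form; this text tells all that it offers.
- The arm moves only by the shell command python3 -m jog 'ROWS' [OPENING] [FORCE]. ROWS is JSON, a list of rows, each a list of 2 entries, a list of its own where there are three numbers: the shift along the tool's x, y, z in cm, then the turn about the tool's y in rad. A call has 1 to 20 rows; each row is the pose to reach, as a shift and turn from the pose commanded when the call began, along the tool's axes at that moment; what a row does not reach only later rows make up. A row lasts 1/12 s, in which the tool goes at most 41.7 mm and 7.16 degrees, less where a joint would pass 70% of its speed; a pose out of reach is approached as far as the arm can. A call with a gripper value outside its range is refused whole. OPENING is the finger opening in cm, from 0 to 8.54, set as the call begins (- or left out, the last holds). The fingers move at their own pace and stop on an object; FORCE is the grip in N (left out, the last holds). Time passes only in rows, so rows that repeat a pose let the fingers close. It gives the time, the measured TCP pose, the force and the opening at its end, in the units of the state.
- manip.sense(): the state, without advancing time (a new reading comes with each control period).
- eyes.snapshot(name): name is "side" or "top" or "wrist"; returns a dict with "frame" (420x560x3 uint8, red, green, blue), "vfov" (degrees; the focal length in pixels is half the picture's height over the tangent of half this angle, whatever the lens; pixels are square), "cx", "cy" (the principal point, pixels), "rvec" (rotation vector, rad) and "tvec" (3), from world to camera coordinates, as OpenCV has them. Camera axes: x right, y down, z forward; pixel columns grow to the right and rows downward; lengths in m; the calibration is good to about 2 mm. A picture is of the moment at which its call begins. There is no depth.
- workorder.sign_off(): hands the job in, once; it reports no verdict.
The state is a dict: "t": time; "q": joint angles; "qd": joint speeds; "tau": joint torques, N m; "tcp_pos": TCP position; "tool_rot": TCP orientation; "force": force on the tool from outside, world axes, zero at the start; "ft_torque": the same for the moment, N m; "finger_gap": opening from 0.0 (shut) to 1.0 (fully open).
Only numpy, scipy, OpenCV 4.12 (cv2) and the standard library are available. Lean on these libraries where they do the work, as an engineer would, in place of code of your own. Each camera call takes 0.05 s, during which the arm holds its last target. There are 200 camera calls.

## Task

Clear the orange mat: lay both steel hand tools in the caddy's long tray, and stand the glass dropper bottle upright in the empty square pocket, beside the pocket with the other bottle, setting it down rather than dropping or tipping it. When everything is away, switch the magnifier lamp off: press its small button fully down and let it up, then its large button the same way. Leave the other bottle and the other things on the bench where they are.

Things in the scene. Friction and masses are not known exactly. Their poses are not given: they have to be found in the camera images.
- caddy: Fixed yellow plastic open caddy left or right of the mat, 200 x 180 x 36 mm high (x, y, z); walls and floor 4 mm. A divider along x parts a long tray (+y side, inside 192 x 85 mm) from two square pockets side by side along x (-y side, inside 94 x 83 mm each). A small rim-high tab juts 11 mm from each x end. Origin: centre of the underside, z up.
- tray (a point): Centre of the inner floor of the caddy's long tray, 4 mm above the bench; axes as the caddy
- pocket_near (a point): Centre of the inner floor of the empty square pocket (caddy -x end), 4 mm above the bench; axes as the caddy
- pocket_far (a point): Centre of the inner floor of the square pocket with the twist-cap bottle (caddy +x end), 4 mm above the bench; axes as the caddy
- mat: Fixed orange silicone mat, 260 x 360 mm, 3 mm thick; origin: centre of the underside. The three things to put away lie on it.
- probe: Steel double-ended probe, 130 mm long: a handle 70 mm long of 8 x 8 mm section in the middle, a thin pointed wire at each end (one straight, one bent). Lies along its x axis; origin: middle of its length, on the underside of the handle, z up.
- probe_end_a (a point): Bent tip of the probe, 65 mm from the origin along -x, 4 mm up
- probe_end_b (a point): Straight tip of the probe, 65 mm from the origin along +x, 4 mm up
- spatula: Steel double-ended spatula, 134 mm long: a handle 70 mm long of 8 x 8 mm section in the middle, a small flat paddle 10 mm wide at each end. Lies along its x axis; origin: middle of its length, on the underside of the handle, z up.
- spatula_end_a (a point): One paddle of the spatula, 65 mm from the origin along -x, 4 mm up
- spatula_end_b (a point): The other paddle of the spatula, 65 mm from the origin along +x, 4 mm up
- dropper_bottle: Brown glass dropper bottle standing on the mat, 67 mm high: body 28 mm in diameter up to 34 mm, black collar 19 mm in diameter from 41 to 55 mm, rubber bulb 11 mm in diameter above. Origin: centre of the underside, z up.
- cap_bottle: Bystander: brown glass bottle with a twist cap that already stands in the caddy's pocket_far, 56 mm high: body 34 mm in diameter up to 32 mm, black cap 25 mm in diameter from 38 to 56 mm. Origin: centre of the underside, z up.
- lamp: Fixed desk magnifier lamp, on the other side of the mat from the caddy: white base 130 x 150 x 22 mm (centre 10 mm along +x) with two grey press buttons on top, a short steel stem 58 mm along +x, beyond it a ring-shaped lens head 120 mm across, centred 165 mm along +x, its top at about 95 mm. Origin: on the underside, z up.
- small_button_top (a point): Centre of the top of the small round button (20 mm in diameter), 38 mm along the lamp's +y; pressed straight down
- large_button_top (a point): Centre of the top of the large round button (34 mm in diameter), 38 mm along the lamp's -y; pressed straight down
- small_button (a joint): Travel of the small button in m: 0 up, 0.006 fully down; springs back; about 4 N
- large_button (a joint): Travel of the large button in m: 0 up, 0.006 fully down; springs back; about 4 N
- wire_spool: Bystander: spool of copper wire, 60 mm in diameter, 40 mm high; origin: centre of the underside
- meter: Bystander: grey hand-held meter lying flat, 75 x 140 x 38 mm; origin: centre of the underside
- paste_tin: Bystander: small metal tin, 56 mm in diameter, 35 mm high; origin: centre of the underside

How it is judged:
On the way, in this order (a step that is already met when the one before it is completed fails the run):
1. both tools lie in the long tray and the dropper bottle stands upright in the empty square pocket (pocket_near), the other bottle still in its own (x of probe_end_a in the frame of caddy between -0.1 and 0.1 m and y of probe_end_a in the frame of caddy between -0.001 and 0.09 m and z of each of probe_end_a, probe_end_b, spatula_end_a, spatula_end_b in the frame of caddy below 0.034 m and x of probe_end_b in the frame of caddy between -0.1 and 0.1 m and y of probe_end_b in the frame of caddy between -0.001 and 0.09 m and linear speed of each of probe, spatula, dropper_bottle, cap_bottle below 0.05 m/s and x of spatula_end_a in the frame of caddy between -0.1 and 0.1 m and y of spatula_end_a in the frame of caddy between -0.001 and 0.09 m and x of spatula_end_b in the frame of caddy between -0.1 and 0.1 m and y of spatula_end_b in the frame of caddy between -0.001 and 0.09 m and x of dropper_bottle in the frame of caddy between -0.096 and -0.002 m and y of dropper_bottle in the frame of caddy between -0.086 and -0.003 m and z of each of dropper_bottle, cap_bottle in the frame of caddy below 0.012 m and angle between each of dropper_bottle, cap_bottle's own z axis and vertical below 0.15 rad and x of cap_bottle in the frame of caddy between 0.002 and 0.096 m and y of cap_bottle in the frame of caddy between -0.086 and -0.003 m), for 0.2 s.
2. the small lamp button is pressed fully down (over 4.5 mm), the large one up (all of step 1 and value of joint small_button above 0.0045 m and value of joint large_button below 0.002 m), for 0.02 s.
3. both buttons are up again (value of joint each of small_button, large_button below 0.002 m), for 0.02 s.
4. the large lamp button is pressed fully down (over 4.5 mm), the small one up (all of step 1 and value of joint large_button above 0.0045 m and value of joint small_button below 0.002 m), for 0.02 s.
At the end, for the whole second after the job is handed in: Both tools lie wholly in the long tray, ends under 34 mm; the dropper bottle stands in pocket_near, the twist-cap bottle in pocket_far, upright within 0.15 rad; all still (under 50 mm/s); both buttons up (under 2 mm); spool, meter, tin and twist-cap bottle within 30 mm of their start (all of step 1 and all of step 3 and distance of each of wire_spool, meter, paste_tin, cap_bottle from where it was at the start of the episode below 0.03 m); the robot touches nothing.
It fails at once if a bottle is tipped (over 0.7 rad) (angle between any of dropper_bottle, cap_bottle's own z axis and vertical above 0.7 rad).
It fails at once if a bottle is dropped or thrown (over 0.7 m/s while not held: a fall of about 25 mm) ((linear speed of dropper_bottle above 0.7 m/s and contact force between dropper_bottle and the fingers below 0.05 N) or (linear speed of cap_bottle above 0.7 m/s and contact force between cap_bottle and the fingers below 0.05 N)).
It fails at once if both lamp buttons are pressed at once (value of joint each of small_button, large_button above 0.003 m).
It fails at once if the spool, meter, tin or twist-cap bottle is pushed away (over 30 mm) (distance of any of wire_spool, meter, paste_tin, cap_bottle from where it was at the start of the episode above 0.03 m).
It also fails if it takes over 67 s, if anything falls off the work surface, if the arm or the gripper's body presses on something with over 40 N, if the wrist force passes 120 N, or if a joint passes its speed limit or range.

## Working session

There is one attempt and no reset: what is moved stays moved. The work goes in short steps, Python scripts to look and compute and a shell command to move; the robot and the scene stay as the last step left them, time stands still between calls to the robot, and variables do not carry over. Pictures are saved under pics/ and viewed, about 8 in all and at most 12, crops included, and the job is handed in when it is done.

```bash
mkdir -p pics
cat > h.py <<'E'
import numpy as np,cv2
from scipy.spatial.transform import Rotation as R
from station import manip,eyes,workorder
def snap(n,save=None):
    s=eyes.snapshot(n)
    if save: cv2.imwrite('pics/'+save+'.png',s['frame'][:,:,::-1])
    return s
def ray(s,u,v):
    f=s['frame'].shape[0]/2/np.tan(np.radians(s['vfov'])/2)
    Rm=cv2.Rodrigues(np.array(s['rvec'],float))[0];t=np.array(s['tvec'],float).ravel()
    d=Rm.T@np.array([(u-s['cx'])/f,(v-s['cy'])/f,1]);return -Rm.T@t,d
def pt(s,u,v,z):
    c,d=ray(s,u,v);return c+d*(z-c[2])/d[2]
def proj(s,p):
    f=s['frame'].shape[0]/2/np.tan(np.radians(s['vfov'])/2)
    Rm=cv2.Rodrigues(np.array(s['rvec'],float))[0];t=np.array(s['tvec'],float).ravel()
    q=Rm@np.array(p)+t;return q[:2]/q[2]*f+[s['cx'],s['cy']]
def tool():
    m=manip.sense();return np.array(m['tcp_pos']),R.from_quat(m['tool_rot']).as_matrix()
E
python3 - <<'E'
from h import *
np.set_printoptions(precision=4,suppress=True)
for n in('top','side'):
    s=snap(n,n+'0');c,d=ray(s,s['cx'],s['cy']);print(n,s['vfov'],s['cx'],s['cy'],c,d)
p,r=tool();print(p);print(r,manip.hold_point_z);m=manip.sense();print(m['force'],m['finger_gap'],m['t'])
E
```

```text
top 55.62019721484334 276.9531854150252 209.94613967789178 [0.4007 0.0109 1.1847] [ 0.1933 -0.0117 -0.9811]
side 49.37042427759508 278.97005260130686 208.46111743708818 [0.0787 0.5117 0.7761] [ 0.5138 -0.4931 -0.7021]
[ 0.1881 -0.5954  0.2304]
[[-0.9536 -0.0003  0.3011]
 [-0.3011  0.002  -0.9536]
 [-0.0003 -1.     -0.0019]] 0.0187
[ 0.3902  0.0154 -0.7479] 0.9950285669649666 0.1
```

View pics/top0.png

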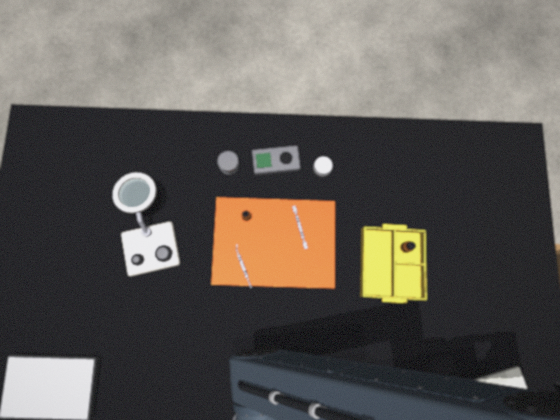

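View pics/side0.png

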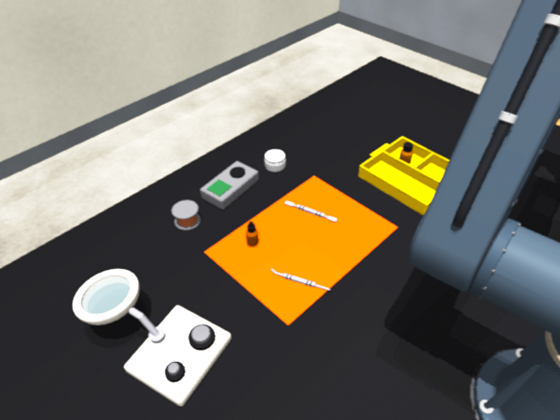

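```bash
cat > m.py <<'E'
from h import *
np.set_printoptions(precision=4,suppress=True)
s=snap('top');f=s['frame'];hsv=cv2.cvtColor(f,cv2.COLOR_RGB2HSV)
def comps(m,lo=8):
    n,l,st,c=cv2.connectedComponentsWithStats(m.astype('uint8'));return [(st[i],c[i],l==i) for i in range(1,n) if st[i][4]>=lo]
mat=((hsv[...,0]<17)&(hsv[...,1]>150)&(hsv[...,2]>120)).astype('uint8')
cn=max(cv2.findContours(mat,0,2)[0],key=cv2.contourArea)
rr=cv2.minAreaRect(cn);print('mat',[pt(s,*b,.003) for b in cv2.boxPoints(rr)])
reg=cv2.drawContours(np.zeros_like(mat),[np.int32(cv2.boxPoints((rr[0],(rr[1][0]-6,rr[1][1]-6),rr[2])))],-1,1,-1)
for st,c,l in comps((reg>0)&((hsv[...,1]<130)),8):
    ys,xs=np.nonzero(l);P=np.array([pt(s,x,y,.009)[:2] for x,y in zip(xs,ys)])
    v=np.linalg.svd(P-P.mean(0))[2][0];t=(P-P.mean(0))@v
    mid=P.mean(0)+v*(t.min()+t.max())/2
    print('tool',st,c,mid,'mean',P.mean(0),'yaw',np.arctan2(v[1],v[0]),'len',np.ptp(t))
for st,c,l in comps((reg>0)&(hsv[...,2]<110),8): print('dark',st,c,pt(s,*c,.055))
y=((hsv[...,0]>22)&(hsv[...,0]<35)&(hsv[...,1]>120)&(hsv[...,2]>60)).astype('uint8')
y=cv2.morphologyEx(y,cv2.MORPH_OPEN,np.ones((3,3)))
cn=max(cv2.findContours(y,0,2)[0],key=cv2.contourArea)
print('caddy',cv2.boundingRect(cn),[pt(s,*b,.036)[:2] for b in cv2.boxPoints(cv2.minAreaRect(cn))])
g=f[220:280,115:185].astype(int)
w=(g.mean(2)>150).astype('uint8');cn=max(cv2.findContours(w,0,2)[0],key=cv2.contourArea)
print('lamp',[pt(s,*(b+[115,220]),.022)[:2] for b in cv2.boxPoints(cv2.minAreaRect(cn))])
full=cv2.drawContours(np.zeros_like(w),[cv2.convexHull(cn)],-1,1,-1)
for st,c,l in comps((full>0)&(g.mean(2)<140),20): print('btn',st,c+[115,220],pt(s,c[0]+115,c[1]+220,.030)[:2])
def z(x0,y0,x1,y1):return cv2.resize(f[y0:y1,x0:x1,::-1],(400,300),interpolation=2)
cv2.imwrite('pics/z.png',np.vstack([np.hstack([z(210,200,290,260),z(350,222,450,297)+0]),np.hstack([z(225,235,305,295),z(110,215,190,275)])]))
E
python3 m.py
```

```text
mat [array([0.4063, 0.1831, 0.003 ]), array([0.6697, 0.1909, 0.003 ]), array([ 0.6702, -0.1844,  0.003 ]), array([ 0.4058, -0.1764,  0.003 ])]
tool [292 205  17  45 214] [299.6262 227.1215] [ 0.5834 -0.072 ] mean [ 0.5825 -0.0723] yaw -2.8459035151873633 len 0.13795120216360052
tool [243 212   6   5  24] [245.3333 213.875 ] [0.6173 0.091 ] mean [0.6172 0.0913] yaw -1.1840610402411849 len 0.016098039732112466
tool [235 244  16  39 172] [241.7849 263.9826] [0.4696 0.0958] mean [0.4679 0.0951] yaw -2.749962852689369 len 0.11847570848111758
dark [243 211   7   8  35] [245.9143 214.6286] [0.6065 0.0864 0.055 ]
caddy (360, 223, 68, 81) [array([ 0.596 , -0.2474]), array([ 0.6023, -0.4452]), array([ 0.3726, -0.4352]), array([ 0.3672, -0.2449])]
lamp [array([0.5473, 0.4589]), array([0.5868, 0.3086]), array([0.461 , 0.2707]), array([0.4232, 0.4182])]
btn [ 40  25  17  17 142] [163.8028 253.1761] [0.4906 0.3192]
btn [17 34 12 11 92] [137.6413 259.2174] [0.4711 0.3923]
```

View pics/z.png

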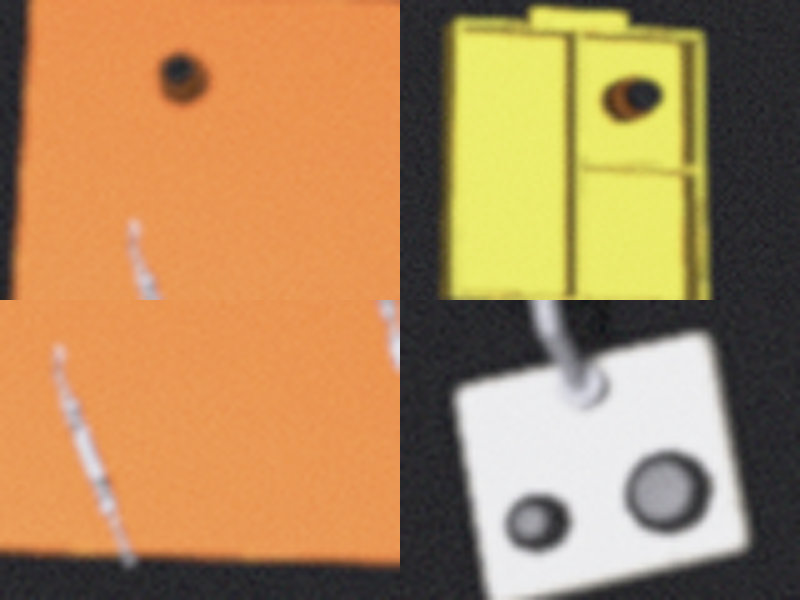

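The top picture shows the dropper bottle at (246,214), probe at (242,264), spatula at (300,227), and the caddy's empty pocket at about (410,280). The lamp buttons are at (136,259) small and (162,253) large. I'm moving over the spatula first.

```bash
python3 -m jog '[[[-53.4,0,-38],0.01],[[-53.4,0,-38],0.01],[[-53.4,0,-38],0.01],[[-53.4,0,-38],0.01],[[-53.4,0,-38],0.01],[[-53.4,0,-38],0.01],[[-53.4,0,-38],0.01],[[-53.4,0,-38],0.01],[[-53.4,0,-38],0.01],[[-53.4,0,-38],0.01],[[-53.4,0,-38],0.01],[[-53.4,0,-38],0.01],[[-53.4,0,-38],0.01],[[-53.4,0,-38],0.01],[[-53.4,3,-38],0.01],[[-53.4,6,-38],0.01],[[-53.4,8,-38],0.01],[[-53.4,8,-38],0.01],[[-53.4,8,-38],0.01],[[-53.4,8,-38],0.01]]' 3
python3 - <<'E'
from h import *
s=snap('wrist','w1');p,r=tool();print(p,r,ray(s,s['cx'],s['cy']),s['vfov']);print(proj(s,[.5834,-.072,.009]))
E
```

```text
t: 1.82
tcp_pos: [0.5833, -0.0736, 0.1521]
tool_rot: [0.104, -0.699, 0.7, -0.104]
force: [-0.2, -1.1, 0.4]
finger_gap: 0.345
[ 0.58370875 -0.07410045  0.15294214] [[-0.95688201  0.00252575  0.29046589]
 [-0.29046933 -0.00111922 -0.95688365]
 [-0.00209176 -0.99999618  0.00180462]] (array([ 0.64819037, -0.05468322,  0.29506205]), array([-0.25510283, -0.0783041 , -0.96373804])) 71.248716175693
[283.70580151 198.88982131]
```

View pics/w1.png

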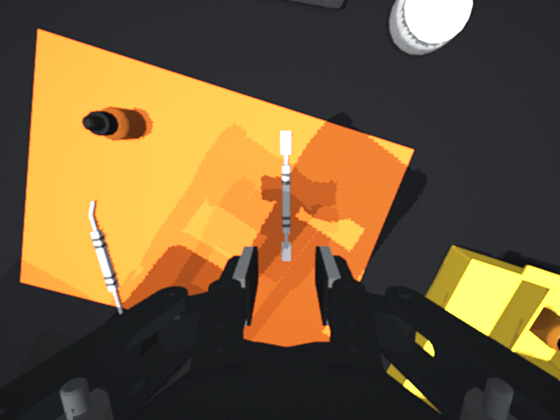

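Run:
```python
from h import *
np.set_printoptions(precision=4,suppress=True)
s=snap('wrist')
P=lambda u,v,z:pt(s,u,v,z)[:2]
for n,a,b in(('spat',(286,131),(287,262)),('probe',(93,202),(120,312)),('phandle',(97,234),(112,284))):
    A,B=P(*a,.008),P(*b,.008);print(n,A,B,(A+B)/2,np.arctan2(*(A-B)[::-1]),np.linalg.norm(A-B))
print('bot top',P(91,122,.069),'base edge',P(152,124,.008))
print('caddy corner',P(455,246,.036),P(456,246,.036))
print('mat corners',P(38,29,.003),P(413,150,.003),P(20,283,.003),(P(38,29,.003)-P(413,150,.003)))
```

```text
spat [ 0.6476 -0.0557] [ 0.5183 -0.096 ] [ 0.583  -0.0759] 0.3018618107253826 0.13538190553941618
probe [0.5249 0.1107] [0.4054 0.0661] [0.4651 0.0884] 0.3576265064609455 0.12758962419860462
phandle [0.4915 0.1025] [0.4379 0.0795] [0.4647 0.091 ] 0.4051318818596128 0.0583324024608095
bot top [0.612  0.0845] base edge [0.6171 0.0669]
caddy corner [ 0.5931 -0.2404] [ 0.5934 -0.2413]
mat corners [0.6673 0.1794] [ 0.6665 -0.1803] [0.406  0.1797] [0.0008 0.3597]
```

```bash
python3 -m jog '[[[0.1,4,0.15],0],[[0.1,8,0.15],0],[[0.1,11,0.15],0],[[0.1,13,0.15],0],[[0.1,14.6,0.15],0],[[0.1,14.6,0.15],0],[[0.1,14.6,0.15],0]]' 3 && python3 -m jog '[[[0,0,0],0],[[0,0,0],0],[[0,0,0],0],[[0,0,0],0],[[0,0,0],0]]' 0 40 && python3 -m jog '[[[0,-3,0],0],[[0,-7,0],0],[[0,-11,0],0],[[0,-15,0],0],[[0,-15,0],0]]'
python3 - <<'E'
from h import *
s=snap('wrist','w2');m=manip.sense();print(m['tcp_pos'],m['finger_gap'],m['force'])
E
```

```text
t: 2.5
tcp_pos: [0.5831, -0.0757, 0.0063]
tool_rot: [0.103, -0.699, 0.7, -0.104]
force: [-0.6, 0.6, 0.5]
finger_gap: 0.351
t: 2.92
tcp_pos: [0.5838, -0.0753, 0.0074]
tool_rot: [0.103, -0.699, 0.7, -0.105]
force: [-0.5, -1.3, 6.0]
finger_gap: 0.073
t: 3.33
tcp_pos: [0.5877, -0.0759, 0.1641]
tool_rot: [0.099, -0.697, 0.702, -0.11]
force: [0.2, -0.2, -0.3]
finger_gap: 0.072
[ 0.58587305 -0.07543188  0.16091893] 0.07137932444908048 [ 0.7313405  -0.24937632 -0.54435075]
```

View pics/w2.png

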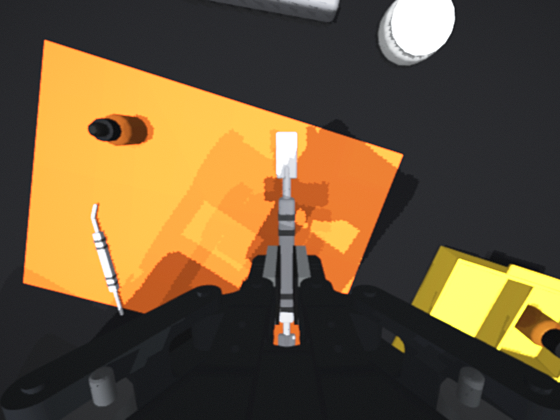

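```bash
python3 -m jog '[[[4,0,4],0.1],[[8,0,8],0.2],[[12,0,12],0.3],[[15.5,0,16.7],0.32],[[15.5,0,16.7],0.32],[[15.5,0,16.7],0.32],[[15.5,0,16.7],0.32],[[15.5,0,16.7],0.32]]'
python3 - <<'E'
from h import *
s=snap('wrist','w3');p,r=tool();print(p,r)
E
```

```text
t: 4.05
tcp_pos: [0.4818, -0.2799, 0.1545]
tool_rot: [0.009, 0.708, -0.706, -0.01]
force: [-0.7, 1.0, 0.2]
finger_gap: 0.071
[ 0.48215291 -0.27876503  0.15454125] [[-0.9996781  -0.00142859 -0.02533079]
 [ 0.02532791  0.00199904 -0.9996772 ]
 [ 0.00147877 -0.99999698 -0.00196222]]
```

View pics/w3.png

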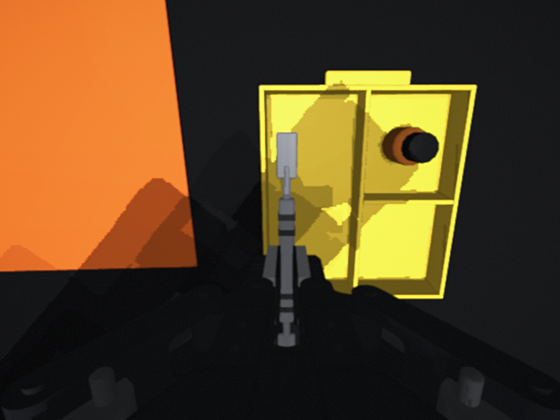

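Run:
```python
from h import *
np.set_printoptions(precision=4,suppress=True)
s=snap('wrist')
P=lambda u,v,z=.036:pt(s,u,v,z)[:2]
a,b,c=P(260,86),P(477,86),P(443,298)
print('+x+y',a,'+x-y',b,'-x-y',c,'div top',P(363.5,92),P(352,293))
print(np.linalg.norm(a-b),np.linalg.norm(b-c));y=np.arctan2(*(b-c)[::-1]);y2=np.arctan2(*(a-b)[::-1])-np.pi/2
yaw=(y+y2)/2;print(y,y2);ctr=(a+c)/2;print('ctr',ctr)
Rm=np.array([[np.cos(yaw),-np.sin(yaw)],[np.sin(yaw),np.cos(yaw)]])
for n,o in(('t1',(0,.060)),('t2',(0,.026)),('pocket',(-.049,-.0445))):print(n,ctr+Rm@o)
```

```text
+x+y [ 0.585  -0.2604] +x-y [ 0.5803 -0.4397] -x-y [ 0.3819 -0.435 ] div top [ 0.5781 -0.3462] [ 0.3899 -0.3431]
0.17939061349685395 0.1984348853476799
-0.02374536166449974 -0.02620540815607386
ctr [ 0.4835 -0.3477]
t1 [ 0.4849 -0.2877]
t2 [ 0.4841 -0.3217]
pocket [ 0.4334 -0.3909]
```

```bash
python3 -m jog '[[[-0.27,3,0.9],0],[[-0.27,6,0.9],0],[[-0.27,9,0.9],0],[[-0.27,12,0.9],0],[[-0.27,13.5,0.9],0],[[-0.27,14.4,0.9],0],[[-0.27,14.4,0.9],0],[[-0.27,14.4,0.9],0]]' && python3 -m jog '[[[0,0,0],0],[[0,0,0],0],[[0,0,0],0]]' 1.4 && python3 -m jog '[[[0,-4,0],0],[[0,-8,0],0],[[0,-12,0],0],[[0,-14,0],0],[[0,-14,0],0]]'
python3 - <<'E'
from h import *
p,r=tool();print(p,r)
yaw=.405-np.pi/2;j=np.arctan2(r[1,2],r[0,2]);print('turn',j-yaw,(r.T@(np.array([.465,.0905,.15])-p))*100)
E
```

```text
t: 4.82
tcp_pos: [0.486, -0.2874, 0.0112]
tool_rot: [0.008, 0.707, -0.707, -0.008]
force: [-0.9, -0.1, 1.3]
finger_gap: 0.073
t: 5.07
tcp_pos: [0.4861, -0.2889, 0.0123]
tool_rot: [-0.009, -0.707, 0.708, 0.008]
force: [1.1, 0.6, 0.6]
finger_gap: 0.165
t: 5.48
tcp_pos: [0.4883, -0.2911, 0.1573]
tool_rot: [-0.012, -0.704, 0.71, 0.005]
force: [0.4, -0.1, 0.1]
finger_gap: 0.158
[ 0.48825945 -0.29106675  0.1573311 ] [[-0.99966522  0.00924701 -0.02416477]
 [ 0.02408791 -0.00833493 -0.9996751 ]
 [-0.00944541 -0.99992251  0.0081094 ]]
turn -0.4291679216903215 [  3.25120524   0.39351231 -38.09401744]
```

```bash
python3 -m jog '[[[0.3,0,-4],-0.05],[[0.6,0,-8],-0.1],[[1,0,-12],-0.15],[[1.3,0,-16],-0.2],[[1.6,0,-20],-0.25],[[2,0,-24],-0.3],[[2.3,0,-28],-0.35],[[2.6,0,-32],-0.4],[[2.9,0,-36],-0.42],[[3.2,0,-38.1],-0.42],[[3.2,0,-38.1],-0.42],[[3.2,0,-38.1],-0.42],[[3.2,0,-38.1],-0.42]]' 3
python3 - <<'E'
from h import *
s=snap('wrist','w4');p,r=tool();print(p,np.arctan2(r[1,2],r[0,2]))
E
```

```text
t: 6.57
tcp_pos: [0.4626, 0.0927, 0.1511]
tool_rot: [0.139, -0.693, 0.693, -0.139]
force: [0.1, -0.4, 0.5]
finger_gap: 0.352
[0.46279727 0.09218703 0.15118935] -1.1760242952936046
```

View pics/w4.png

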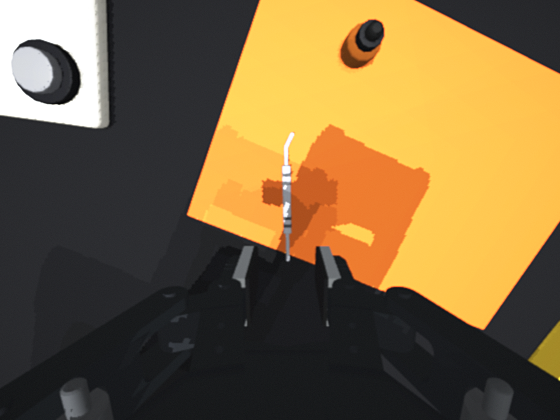

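Run:
```python
from h import *
np.set_printoptions(precision=4,suppress=True)
s=snap('wrist');p,r=tool()
A,B=pt(s,287,165,.009),pt(s,287.5,233,.009);m=(A+B)/2;m[2]=.0065
print(A,B,np.linalg.norm(A-B),np.arctan2(*(A-B)[1::-1]),np.arctan2(r[1,2],r[0,2])+np.pi/2,r.T@(m-p)*100)
c=pt(s,370,29,.066);d=pt(s,360,55,.02);print('bottle',c,d)
```

```text
[0.4951 0.1038 0.009 ] [0.4309 0.0765 0.009 ] 0.06976960425718953 0.40230250339287954 0.3939503911281752 [ 0.0552 14.4687  0.1695]
bottle [0.6092 0.0896 0.066 ] [0.6054 0.0829 0.02  ]
```

```bash
python3 -m jog '[[[0.05,4,0.15],0],[[0.05,8,0.15],0],[[0.05,11,0.15],0],[[0.05,13,0.15],0],[[0.05,14.5,0.15],0],[[0.05,14.5,0.15],0],[[0.05,14.5,0.15],0]]' 3 && python3 -m jog '[[[0,0,0],0],[[0,0,0],0],[[0,0,0],0],[[0,0,0],0],[[0,0,0],0]]' 0 40 && python3 -m jog '[[[0,-3,0],0],[[0,-7,0],0],[[0,-11,0],0],[[0,-15,0],0],[[0,-15,0],0],[[0,-15,0],0],[[0,-15,0],0]]'
python3 - <<'E'
from h import *
p,r=tool();j=np.arctan2(r[1,2],r[0,2]);print(p,'turn',j+np.pi/2+.025,(r.T@(np.array([.4841,-.3217,.15])-p))*100)
E
```

```text
t: 7.25
tcp_pos: [0.4627, 0.0902, 0.0055]
tool_rot: [-0.139, 0.694, -0.693, 0.138]
force: [-0.5, -0.5, 0.8]
finger_gap: 0.353
t: 7.67
tcp_pos: [0.4632, 0.0914, 0.007]
tool_rot: [0.139, -0.693, 0.693, -0.14]
force: [-0.1, -1.0, 2.4]
finger_gap: 0.075
t: 8.25
tcp_pos: [0.4621, 0.0916, 0.1563]
tool_rot: [-0.139, 0.693, -0.693, 0.139]
force: [-0.5, -0.1, -0.4]
finger_gap: 0.069
[0.46214415 0.09164706 0.15630098] turn 0.42103682274313947 [13.91977777  0.62975926 38.98228738]
```

```bash
python3 -m jog '[[[1.4,0,3.8],0.05],[[2.8,0,7.6],0.1],[[4.2,0,11.4],0.15],[[5.6,0,15.2],0.2],[[7,0,19],0.25],[[8.4,0,22.8],0.3],[[9.8,0,26.6],0.35],[[11.2,0,30.4],0.4],[[12.6,0,34.2],0.42],[[13.9,0,38],0.42],[[13.9,0,39],0.42],[[13.9,0,39],0.42],[[13.9,0,39],0.42],[[13.9,0,39],0.42]]'
python3 - <<'E'
from h import *
s=snap('wrist','w5');p,r=tool();j=np.arctan2(r[1,2],r[0,2]);print(p,'turn',j+np.pi/2+.025,(r.T@(np.array([.4841,-.3217,.010])-p))*100)
E
```

```text
t: 9.42
tcp_pos: [0.4836, -0.3192, 0.1546]
tool_rot: [0.007, 0.708, -0.706, -0.01]
force: [0.3, -0.2, -0.7]
finger_gap: 0.074
[ 0.48384283 -0.31912145  0.15504814] turn 0.0024502572803682746 [-0.07633987 14.50372423  0.30483529]
```

View pics/w5.png

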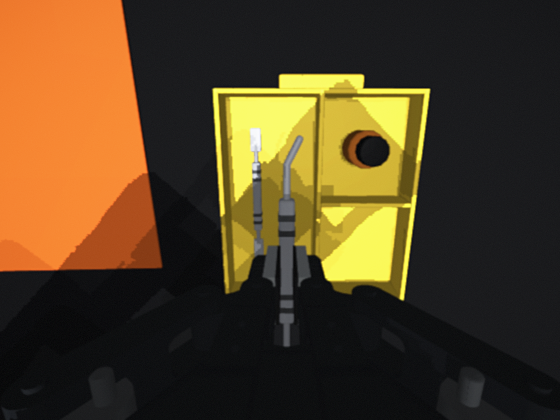

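```bash
python3 -m jog '[[[-0.1,3,0.2],0],[[-0.1,6,0.2],0],[[-0.1,9,0.2],0],[[-0.1,12,0.2],0],[[-0.1,13.5,0.2],0],[[-0.1,14.4,0.2],0],[[-0.1,14.4,0.2],0],[[-0.1,14.4,0.2],0]]' && python3 -m jog '[[[0,0,0],0],[[0,0,0],0],[[0,0,0],0]]' 1.4 && python3 -m jog '[[[0,-4,0],0],[[0,-8,0],0],[[0,-12,0],0],[[0,-14,0],0],[[0,-14,0],0]]'
python3 - <<'E'
from h import *
p,r=tool();print(p,(r.T@(np.array([.603,.082,.15])-p))*100)
E
```

```text
t: 10.13
tcp_pos: [0.486, -0.323, 0.0126]
tool_rot: [0.008, 0.707, -0.707, -0.008]
force: [-0.2, -0.1, 0.8]
finger_gap: 0.074
t: 10.38
tcp_pos: [0.4865, -0.3245, 0.0137]
tool_rot: [-0.009, -0.706, 0.708, 0.008]
force: [-0.0, 0.3, 0.6]
finger_gap: 0.164
t: 10.8
tcp_pos: [0.4887, -0.3267, 0.1588]
tool_rot: [-0.012, -0.704, 0.71, 0.005]
force: [0.4, -0.6, 1.0]
finger_gap: 0.16
[ 0.48866511 -0.32668556  0.15878747] [-10.43476309   0.6126524  -41.13971437]
```

```bash
python3 -m jog '[[[-1,0,-3.8],0],[[-2,0,-7.6],0],[[-3,0,-11.4],0],[[-4,0,-15.2],0],[[-5,0,-19],0],[[-6,0,-22.8],0],[[-7,0,-26.6],0],[[-8,0,-30.4],0],[[-9,0,-34.2],0],[[-10,0,-38],0],[[-10.7,0,-41.5],0],[[-10.7,0,-41.5],0],[[-10.7,0,-41.5],0],[[-10.7,0,-41.5],0],[[-10.7,0,-41.5],0]]' 6
python3 - <<'E'
from h import *
s=snap('wrist','w6');p,r=tool();print(p,r,proj(s,[.607,.086,.07]),proj(s,[.607,.086,.003]))
cv2.imwrite('pics/w6c.png',cv2.resize(s['frame'][60:300,150:430,::-1],None,fx=2.5,fy=2.5))
E
```

```text
t: 12.05
tcp_pos: [0.6022, 0.0872, 0.152]
tool_rot: [-0.009, -0.707, 0.707, 0.009]
force: [-0.6, -0.7, 0.5]
finger_gap: 0.704
[0.6023628  0.08686805 0.15210262] [[-9.99658600e-01 -8.32512828e-04 -2.61149594e-02]
 [ 2.61151740e-02 -2.47976895e-04 -9.99658910e-01]
 [ 8.25752960e-04 -9.99999623e-01  2.69633453e-04]] [286.39023425 211.45962374] [286.32867938 193.59784457]
```

View pics/w6c.png

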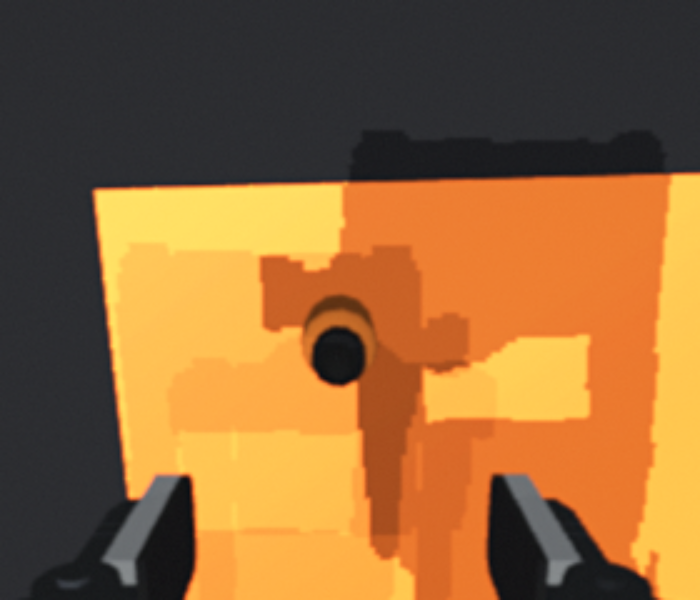

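Run:
```python
from h import *
np.set_printoptions(precision=4,suppress=True)
s=snap('wrist');p,r=tool()
a=pt(s,285.2,202,.056);b=pt(s,285.2,193,.035);print(a,b,p)
m=(a+b)/2;m[2]=.009;print(r.T@(m-p)*100)
```

```text
[0.6115 0.0866 0.056 ] [0.6147 0.0866 0.035 ] [0.6025 0.0868 0.1522]
[-1.0653 14.3189 -0.0126]
```

```bash
python3 -m jog '[[[-0.85,0,0],0],[[-0.85,0,0],0],[[-0.85,3,0],0],[[-0.85,6,0],0],[[-0.85,9,0],0],[[-0.85,11,0],0],[[-0.85,13,0],0],[[-0.85,14.6,0],0],[[-0.85,14.6,0],0],[[-0.85,14.6,0],0]]' 6 && python3 -m jog '[[[0,0,0],0],[[0,0,0],0],[[0,0,0],0],[[0,0,0],0],[[0,0,0],0],[[0,0,0],0]]' 2 25 && python3 -m jog '[[[0,-0.5,0],0],[[0,-1.5,0],0],[[0,-3,0],0],[[0,-6,0],0],[[0,-9,0],0],[[0,-9,0],0],[[0,-9,0],0]]'
python3 - <<'E'
from h import *
s=snap('wrist','w7');t=snap('side','s7');p,r=tool();print(p,(r.T@(np.array([.4334,-.3909,.10])-p))*100)
u,v=map(int,proj(t,[p[0],p[1],p[2]]));print(u,v)
c=t['frame'][max(0,v-70):v+70,max(0,u-90):u+90,::-1]
cv2.imwrite('pics/w7c.png',np.vstack([cv2.resize(s['frame'][100:310,145:425,::-1],(400,300)),cv2.resize(c,(400,300))]))
E
```

```text
t: 12.98
tcp_pos: [0.6111, 0.0877, 0.0055]
tool_rot: [0.008, 0.707, -0.707, -0.009]
force: [-0.1, -0.1, -0.4]
finger_gap: 0.702
t: 13.48
tcp_pos: [0.6125, 0.088, 0.0079]
tool_rot: [-0.01, -0.707, 0.707, 0.007]
force: [0.2, -0.6, 5.9]
finger_gap: 0.317
t: 14.07
tcp_pos: [0.6127, 0.0883, 0.0989]
tool_rot: [-0.01, -0.707, 0.707, 0.007]
force: [0.2, 0.1, -0.8]
finger_gap: 0.319
[0.61047948 0.08825133 0.0961186 ] [16.54689731 -0.37014101 48.3285136 ]
249 213
```

View pics/w7c.png

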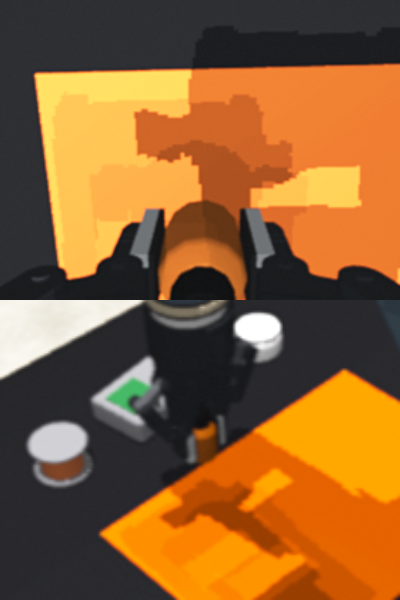

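```bash
python3 -m jog '[[[0.5,-1,1.5],0],[[1.5,-2,4.5],0],[[2.7,-3,8],0],[[3.9,-4,11.5],0],[[5.1,-4,15],0],[[6.3,-4,18.5],0],[[7.5,-4,22],0],[[8.7,-4,25.5],0],[[9.9,-4,29],0],[[11.1,-4,32.5],0],[[12.3,-4,36],0],[[13.5,-4,39.5],0],[[14.7,-4,43],0],[[15.8,-4,46],0],[[16.3,-4,47.7],0],[[16.5,-4,48.3],0],[[16.5,-4,48.3],0],[[16.5,-4,48.3],0],[[16.5,-4,48.3],0]]'
python3 - <<'E'
from h import *
p,r=tool();print(p,np.arctan2(r[1,2],r[0,2])+np.pi/2+.025,(r.T@(np.array([.4334,-.3909,.009])-p))*100, manip.sense()['finger_gap'])
s=snap('wrist');P=lambda u,v:proj(s,[u,v,.036]);print(s['tvec'])
cv2.imwrite('pics/w8.png',s['frame'][:,:,::-1])
E
```

```text
t: 15.75
tcp_pos: [0.4347, -0.3885, 0.1356]
tool_rot: [0.008, 0.708, -0.706, -0.009]
force: [-0.3, 0.3, -0.7]
finger_gap: 0.319
[ 0.43468904 -0.38853039  0.13558629] 0.0021557683542575493 [ 0.10553341 12.65816148  0.27105035] 0.31887833670119436
[-0.37874814  0.41793662  0.40660878]
```

```bash
python3 -m jog '[[[0.1,2,0.15],0],[[0.1,5,0.15],0],[[0.1,8,0.15],0],[[0.1,10,0.15],0],[[0.1,11.2,0.15],0],[[0.1,11.8,0.15],0],[[0.1,12.2,0.15],0],[[0.1,12.4,0.15],0],[[0.1,12.4,0.15],0],[[0.1,12.4,0.15],0]]'
python3 -c "
from h import *
for i in range(3):
    s=snap('side');m=manip.sense();print(m['tcp_pos'],m['force'])"
```

```text
t: 16.63
tcp_pos: [0.4342, -0.3928, 0.0133]
tool_rot: [-0.009, -0.706, 0.708, 0.008]
force: [1.0, 0.1, 0.1]
finger_gap: 0.323
[ 0.43417296 -0.39282464  0.01340916] [-0.1699066   0.37300536 -0.31505973]
[ 0.43406512 -0.39278763  0.01332877] [ 1.04777623 -0.16264499 -0.71823768]
[ 0.43397596 -0.39274763  0.01323697] [-0.140331   -1.10841072 -0.23338216]
```

Not touching yet; I'll lower it in small steps.

```bash
python3 -m jog '[[[0,0.15,0],0],[[0,0.3,0],0],[[0,0.3,0],0],[[0,0.3,0],0]]';python3 -m jog '[[[0,0.1,0],0],[[0,0.2,0],0],[[0,0.2,0],0],[[0,0.2,0],0]]'
```

```text
t: 17.12
tcp_pos: [0.4335, -0.3921, 0.0092]
tool_rot: [0.009, 0.707, -0.707, -0.009]
force: [-0.5, 0.9, 0.4]
finger_gap: 0.315
t: 17.45
tcp_pos: [0.4336, -0.3923, 0.0089]
tool_rot: [-0.009, -0.707, 0.707, 0.008]
force: [-1.9, 1.3, 10.7]
finger_gap: 0.315
```

Contact (10.7 N). Now I release and rise.

```bash
python3 -m jog '[[[0,-0.1,0],0],[[0,-0.1,0],0],[[0,-0.1,0],0],[[0,-0.1,0],0],[[0,-0.1,0],0]]' 3.5 && python3 -m jog '[[[0,-2,0],0],[[0,-4,0],0],[[0,-7,0],0],[[0,-11,0],0],[[0,-15,0],0],[[0,-15,0],0],[[0,-15,0],0],[[-4,-15,0],0],[[-8,-15,0],0],[[-8,-15,0],0],[[-8,-15,0],0]]'
python3 - <<'E'
from h import *
s=snap('wrist','w9');t=snap('side');p,r=tool();print(p,r)
u,v=map(int,proj(t,[.4835,-.3477,.03]));print(u,v)
cv2.imwrite('pics/w9c.png',np.hstack([s['frame'][:,100:,::-1],cv2.resize(t['frame'][max(v-70,0):v+70,max(u-55,0):u+55,::-1],(330,420))]))
E
```

```text
t: 17.87
tcp_pos: [0.4336, -0.3921, 0.008]
tool_rot: [0.008, 0.707, -0.707, -0.009]
force: [0.3, 0.1, 0.3]
finger_gap: 0.41
t: 18.78
tcp_pos: [0.5145, -0.3931, 0.156]
tool_rot: [0.007, 0.708, -0.706, -0.008]
force: [-0.9, 0.4, 0.2]
finger_gap: 0.407
[ 0.512273   -0.39285117  0.15618694] [[-0.99971319 -0.00352461 -0.02368803]
 [ 0.02367647  0.00328582 -0.99971427]
 [ 0.00360144 -0.99998839 -0.00320142]]
412 169
```

View pics/w9c.png

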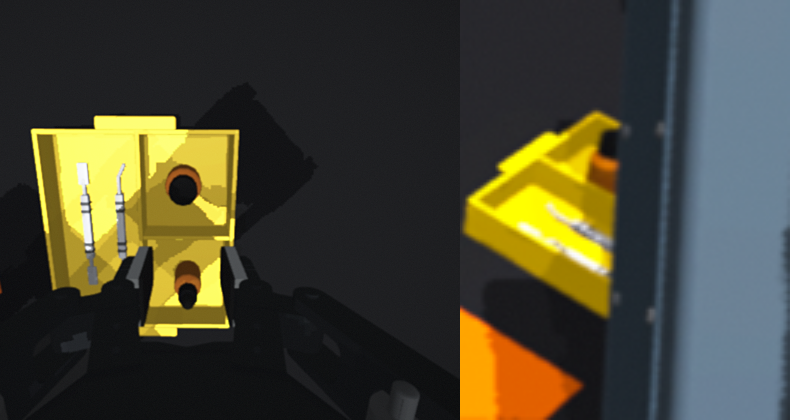

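Both tools lie in the tray and both bottles stand upright in their own pockets: the dropper at (288,280) and the cap bottle at (283,185) in the full wrist picture. Next is the lamp.

```bash
python3 -m jog '[[[0.3,-1,-4],0],[[0.7,-1,-8],0],[[1,-1,-12],0],[[1.4,-1,-16],0],[[1.7,-1,-20],0],[[2,-1,-24],0],[[2.3,-1,-28],-0.05],[[2.7,-1,-32],-0.1],[[3,-1,-36],-0.15],[[3.3,-1,-40],-0.2],[[3.7,-1,-44],-0.25],[[4,-1,-48],-0.31],[[4.3,-1,-52],-0.31],[[4.7,-1,-56],-0.31],[[5,-1,-60],-0.31],[[5.3,-1,-64],-0.31],[[5.7,-1,-68],-0.31],[[6,-1,-72],-0.31],[[6,-1,-72],-0.31],[[6,-1,-72],-0.31]]' 0 20 && python3 -m jog '[[[0,0,0],0],[[0,0,0],0],[[0,0,0],0]]'
python3 - <<'E'
from h import *
s=snap('wrist','w10');t=snap('side','s10');p,r=tool();print(p,r,manip.sense()['finger_gap'])
print(proj(s,[.4711,.3923,.03]),proj(s,[.4906,.3192,.03]))
E
```

```text
t: 20.55
tcp_pos: [0.4695, 0.3278, 0.1675]
tool_rot: [0.102, -0.699, 0.7, -0.101]
force: [0.2, -1.3, 0.3]
finger_gap: -0.0
t: 20.8
tcp_pos: [0.471, 0.3252, 0.1681]
tool_rot: [0.1, -0.7, 0.7, -0.099]
force: [0.4, -0.3, 0.4]
finger_gap: -0.002
[0.47134475 0.32558689 0.16832879] [[-9.60117983e-01 -4.34717864e-04  2.79594832e-01]
 [-2.79594726e-01 -2.90211399e-04 -9.60118068e-01]
 [ 4.98522084e-04 -9.99999863e-01  1.57092361e-04]] -0.0024026795370731763
[218.64800158 181.52753856] [296.75200623 183.21734942]
```

View pics/w10.png

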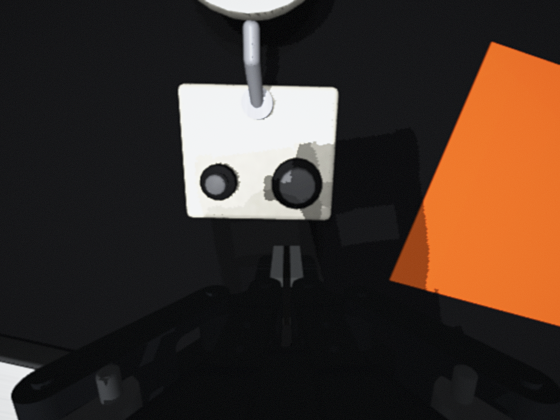

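The small button is at about (216,183) and the large one at about (296,183), 1–2 px from where the top-view estimate projects.

Run:
```python
from h import *
np.set_printoptions(precision=4,suppress=True)
s=snap('wrist');p,r=tool()
c=[pt(s,*b,.022) for b in((180,85),(338,88),(330,219),(188,217))];ctr=sum(c)/4;print(ctr)
e=(c[0]-c[3]+c[1]-c[2]);yw=np.arctan2(e[1],e[0]);print('yaw',yw,np.linalg.norm(c[0]-c[1]),np.linalg.norm(c[1]-c[2]))
o=ctr-.010*np.array([np.cos(yw),np.sin(yw),0]);n=np.array([-np.sin(yw),np.cos(yw),0])
for nm,q,px in(('small',o+.038*n,(216,183)),('large',o-.038*n,(296.5,183.5))):
    a=pt(s,*px,.032);print(nm,'base',q,'pix',a,'tool cm',r.T@(a-p)*100,'from base',r.T@(q-p)*100)
```

```text
[0.505  0.3619 0.022 ]
yaw 0.25782837923360363 0.14472101479126553 0.12576706025260498
small base [0.4856 0.3961 0.022 ] pix [0.4698 0.3946 0.032 ] tool cm [-1.7752 13.6356 -6.6456] from base [-3.3371 14.6352 -6.3448]
large base [0.505  0.3226 0.022 ] pix [0.4909 0.32   0.032 ] tool cm [-1.7193 13.6362  1.1104] from base [-3.1402 14.6359  1.2526]
```

```bash
python3 -m jog '[[[-0.6,0,-3],0],[[-1.8,0,-6.6],0],[[-1.8,0,-6.6],0],[[-1.8,4,-6.6],0],[[-1.8,8,-6.6],0],[[-1.8,11,-6.6],0],[[-1.8,12,-6.6],0],[[-1.8,12,-6.6],0],[[-1.8,12,-6.6],0]]' && python3 -m jog '[[[0,0.2,0],0],[[0,0.4,0],0],[[0,0.6,0],0],[[0,0.8,0],0],[[0,0.8,0],0],[[0,0.8,0],0]]'
```

```text
t: 21.7
tcp_pos: [0.4704, 0.3954, 0.0488]
tool_rot: [-0.1, 0.7, -0.7, 0.101]
force: [-0.2, 0.1, -0.3]
finger_gap: -0.001
t: 22.2
tcp_pos: [0.4709, 0.3961, 0.0412]
tool_rot: [-0.1, 0.7, -0.7, 0.102]
force: [1.2, 0.1, 2.4]
finger_gap: -0.002
```

```bash
python3 -m jog '[[[0,0.15,0],0],[[0,0.3,0],0],[[0,0.3,0],0],[[0,0.3,0],0]]'; python3 -m jog '[[[0,0.15,0],0],[[0,0.3,0],0],[[0,0.3,0],0],[[0,0.3,0],0]]'
```

```text
t: 22.53
tcp_pos: [0.4708, 0.3961, 0.0381]
tool_rot: [-0.1, 0.7, -0.7, 0.102]
force: [1.2, 0.6, 4.5]
finger_gap: -0.004
t: 22.87
tcp_pos: [0.4709, 0.3962, 0.0377]
tool_rot: [-0.1, 0.7, -0.7, 0.102]
force: [-1.2, -1.6, 20.3]
finger_gap: 0.001
```

Bottomed out: a soft ~4.5 N, then 20 N with no further travel. Now up and over to the large button.

```bash
python3 -m jog '[[[0,-1,0],0],[[0,-3,0],0],[[0,-3,0],0],[[0,-3,0],0],[[0.05,-3,4],0],[[0.05,-3,7.7],0],[[0.05,-3,7.7],0],[[0.05,-3,7.7],0],[[0.05,-2,7.7],0],[[0.05,-1.2,7.7],0],[[0.05,-1.2,7.7],0],[[0.05,-1.2,7.7],0]]' && python3 -m jog '[[[0,0.2,0],0],[[0,0.4,0],0],[[0,0.6,0],0],[[0,0.6,0],0],[[0,0.6,0],0]]' && python3 -m jog '[[[0,0.15,0],0],[[0,0.3,0],0],[[0,0.3,0],0],[[0,0.3,0],0]]' && python3 -m jog '[[[0,0.15,0],0],[[0,0.3,0],0],[[0,0.3,0],0],[[0,0.3,0],0]]'
```

```text
t: 23.87
tcp_pos: [0.4897, 0.3221, 0.045]
tool_rot: [0.102, -0.7, 0.7, -0.1]
force: [0.1, -0.1, 0.3]
finger_gap: 0.001
t: 24.28
tcp_pos: [0.4908, 0.3219, 0.0406]
tool_rot: [-0.101, 0.7, -0.7, 0.101]
force: [-1.4, 1.7, 3.3]
finger_gap: -0.001
t: 24.62
tcp_pos: [0.491, 0.3218, 0.0381]
tool_rot: [-0.1, 0.7, -0.7, 0.101]
force: [-2.1, 1.4, 6.9]
finger_gap: 0.002
t: 24.95
tcp_pos: [0.491, 0.3218, 0.0377]
tool_rot: [-0.1, 0.7, -0.7, 0.101]
force: [-5.6, 0.5, 22.3]
finger_gap: 0.005
```

```bash
python3 -m jog '[[[0,-1,0],0],[[0,-4,0],0],[[0,-8,0],0],[[0,-12,0],0],[[0,-13,0],0],[[0,-13,0],0],[[0,-13,0],0],[[0,-13,0],0],[[0,-13,0],0],[[0,-13,0],0]]'
python3 - <<'E'
from h import *
np.set_printoptions(precision=3,suppress=True)
s=snap('top');f=s['frame'];hsv=cv2.cvtColor(f,cv2.COLOR_RGB2HSV)
m=manip.sense();print(m['tcp_pos'],m['force'],m['t'])
yaw=-.025;Rm=np.array([[np.cos(yaw),-np.sin(yaw)],[np.sin(yaw),np.cos(yaw)]])
reg=np.zeros(f.shape[:2],'uint8');reg[228:300,364:425]=1
for nm,mk,z in(('pale',hsv[...,1]<90,.01),('dark',hsv[...,2]<70,.058)):
    n,l,st,c=cv2.connectedComponentsWithStats(((reg>0)&mk).astype('uint8'))
    for i in range(1,n):
        if st[i][4]>12: print(nm,st[i],c[i],'caddy frame',Rm.T@(pt(s,*c[i],z)[:2]-[.4835,-.3477]))
t=snap('side')
bt=cv2.cvtColor(t['frame'],cv2.COLOR_RGB2HSV)
E
```

```text
t: 25.78
tcp_pos: [0.4898, 0.3209, 0.1622]
tool_rot: [0.102, -0.7, 0.7, -0.099]
force: [-0.4, 0.7, 0.2]
finger_gap: 0.002
[0.49  0.321 0.162] [ 0.188 -0.556 -0.11 ] 25.8333
pale [369 238   6  48 215] [371.902 262.288] caddy frame [-0.001  0.061]
pale [382 240   5  46 181] [383.796 262.646] caddy frame [0.    0.025]
pale [407 243   8   6  37] [410.432 245.432] caddy frame [ 0.055 -0.054]
pale [410 280   5   4  17] [412.059 281.235] caddy frame [-0.049 -0.058]
pale [364 298  16   2  24] [370.167 298.667] caddy frame [-0.106  0.065]
dark [407 243   7   6  31] [409.968 245.323] caddy frame [ 0.05  -0.036]
dark [364 298  16   2  17] [371.118 298.941] caddy frame [-0.106  0.074]
```

Everything is in place, the gripper is clear and both buttons are released. Handing in.

```bash
python3 -c "
from h import *
print(workorder.sign_off())"
```

```text
the job is handed in; nothing more can be done
None
```

The mat is cleared and the lamp buttons have been pressed in order; I handed the job in at about 26 s of the 67 s allowed. The hand-in gives no verdict, so the checks below are my own.

- **Tools:** The spatula and probe lie along the long tray. The last top view puts them at y = +0.061 m and +0.025 m in the caddy frame, both centred on x = 0.
- **Dropper bottle:** I lowered it in small steps until I felt contact, then released it. The wrist view showed it upright in the empty pocket, with the cap bottle still upright in its own. The last top view found its top again at about the pocket centre in x, and 13 mm off in y. That offset is probably because the pixel was projected to the wrong height.
- **Lamp:** I pressed the small button, let it up, then pressed the large one. Each gave way at about 4 to 7 N and stopped at 20 to 22 N. The arm then rose clear, to 0.16 m with no force on it.

- **Disagreement:** The buttons appeared 14 to 16 mm nearer the lamp's -x edge than I worked out from the outline of its base. I trusted the button pixels, and both presses landed.
- **Not checked:** I did not directly measure the buttons springing back or the spool, meter and tin staying put. I had no contact with those three during the run.

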